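Slide lacquered toy-truck slats into a crosswise drying tower

TASK

Build up the drying tower on the stacking fixture: slide the two red slats from the low shelf straight across the two brown slats, then slide the two yellow slats from the high shelf straight across the red ones, so that each slat keeps to its lane, lies flat, is centred on the tower and is clear of its shelf. The lacquer is still soft, so push the slats gently by their ends with the fingers; never grip or lift them, and let go of everything at the end. Leave the brown slats and the car parts on the bench where they are.

Things in the scene. Friction and masses are not known exactly. Their poses are not given: they have to be found in the camera images.
- jig: Fixed stacking fixture, turned so that both blue shelves point back to the robot's side. Origin on the table under the tower's centre, z up. Grey base plate 124 x 124 mm, top at 12 mm, carries the brown slats. Low shelf on its -x side: red slats slide off along fixture +x. High shelf on its +y side: yellow slats slide off along fixture -y. Nothing stops the slats on the tower.
- low_shelf (a point): Middle of the low blue shelf's tower-side edge, on its top: fixture x = -68, y = 0, height 28 mm (level with the tops of the brown slats). The shelf runs from here to x = -190 mm and is 110 mm wide. Two straight lanes at fixture y = +33 and -33 mm, each 24 mm wide between aluminium ribs 5 mm thick, 4 mm above the shelf top; open at both ends.
- high_shelf (a point): Middle of the high blue shelf's tower-side edge, on its top: fixture x = 0, y = 68, height 44 mm (level with the tops of the red slats once laid). The shelf runs from here to y = 190 mm and is 110 mm wide. Two straight lanes at fixture x = +33 and -33 mm, each 24 mm wide between aluminium ribs 5 mm thick, 4 mm above the shelf top; open at both ends.
- base_a: Brown wooden slat of the first layer, 110 mm long, 20 wide, 16 thick, ends rounded over (8 mm radius), about 25 g. Origin at the centre of its underside, y along its length, z up. Already in place, along the fixture's y at fixture x = +33 mm, underside at 12 mm, loose between two 4 mm ribs.
- base_b: Brown wooden slat of the first layer, 110 mm long, 20 wide, 16 thick, ends rounded over (8 mm radius), about 25 g. Origin at the centre of its underside, y along its length, z up. Already in place, along the fixture's y at fixture x = -33 mm, underside at 12 mm, loose between two 4 mm ribs.
- red_a: Red lacquered slat, 110 mm long, 20 wide, 16 thick, ends rounded over (8 mm radius), about 25 g. Origin at the centre of its underside, x along its length, z up. Starts on the low shelf, in the lane at fixture y = +33 mm, lying along the fixture's x, leading end within 20 mm of the shelf edge. Goes in layer two: underside at 28 mm, centred at fixture x = 0. Slides with under 1 N.
- yellow_a: Yellow lacquered slat, 110 mm long, 20 wide, 16 thick, ends rounded over (8 mm radius), about 25 g. Origin at the centre of its underside, y along its length, z up. Starts on the high shelf, in the lane at fixture x = +33 mm, lying along the fixture's y, leading end within 20 mm of the shelf edge. Goes in layer three: underside at 44 mm, centred at fixture y = 0. Slides with under 1 N.
- red_b: Red lacquered slat, 110 mm long, 20 wide, 16 thick, ends rounded over (8 mm radius), about 25 g. Origin at the centre of its underside, x along its length, z up. Starts on the low shelf, in the lane at fixture y = -33 mm, lying along the fixture's x, leading end within 20 mm of the shelf edge. Goes in layer two: underside at 28 mm, centred at fixture x = 0. Slides with under 1 N.
- yellow_b: Yellow lacquered slat, 110 mm long, 20 wide, 16 thick, ends rounded over (8 mm radius), about 25 g. Origin at the centre of its underside, y along its length, z up. Starts on the high shelf, in the lane at fixture x = -33 mm, lying along the fixture's y, leading end within 20 mm of the shelf edge. Goes in layer three: underside at 44 mm, centred at fixture y = 0. Slides with under 1 N.
- wheel_1: Black rubber wheel with a white hub, 44 mm across, 18 mm thick, lying flat; origin at the centre of its underside. Not part of the job. On the bench beside the fixture.
- wheel_2: Black rubber wheel with a white hub, 44 mm across, 18 mm thick, lying flat; origin at the centre of its underside. Not part of the job. On the bench beside the fixture.
- wheel_3: Black rubber wheel with a white hub, 44 mm across, 18 mm thick, lying flat; origin at the centre of its underside. Not part of the job. On the bench beside the fixture.
- wheel_4: Black rubber wheel with a white hub, 44 mm across, 18 mm thick, lying flat; origin at the centre of its underside. Not part of the job. On the bench in the corner between the two shelves.
- chassis: Red plastic toy-car chassis, 140 x 64 x 45 mm, on the bench to the left; origin at the centre of its underside. Not part of the job.
- steering_wheel: Yellow plastic toy steering wheel, 66 mm across, 12 mm high, on the bench to the right; origin at the centre of its underside. Not part of the job.
- axle: Chrome steel axle rod, 150 mm long, 8 mm thick, lying on the bench to the right; origin at the middle of its underside, x along it. Not part of the job.
There are look-alikes about, which are no part of the job. What is shaped like the base_a but turquoise is not meant. Leave any black look-alike of the yellow_b alone.

How it is judged:
On the way, in this order (a step that is already met when the one before it is completed fails the run):
1. both red slats lie across the two brown slats, in line with their lanes, centred (x of red_a in the frame of jig between -0.012 and 0.012 m and y of red_a in the frame of jig between 0.025 and 0.041 m and z of red_a in the frame of jig between 0.025 and 0.031 m and angle between the x axis of each of red_a, red_b and the x axis of jig, either way round below 0.12 rad and x of red_b in the frame of jig between -0.012 and 0.012 m and y of red_b in the frame of jig between -0.041 and -0.025 m and z of red_b in the frame of jig between 0.025 and 0.031 m and x of base_a in the frame of jig between 0.025 and 0.041 m and y of base_a in the frame of jig between -0.012 and 0.012 m and z of base_a in the frame of jig between 0.009 and 0.015 m and angle between the y axis of each of base_a, base_b and the y axis of jig, either way round below 0.12 rad and x of base_b in the frame of jig between -0.041 and -0.025 m and y of base_b in the frame of jig between -0.012 and 0.012 m and z of base_b in the frame of jig between 0.009 and 0.015 m), for 0.2 s.
2. both yellow slats lie across the two red slats, in line with their lanes, centred (x of yellow_a in the frame of jig between 0.025 and 0.041 m and y of yellow_a in the frame of jig between -0.012 and 0.012 m and z of yellow_a in the frame of jig between 0.041 and 0.047 m and angle between the y axis of each of yellow_a, yellow_b and the y axis of jig, either way round below 0.12 rad and x of yellow_b in the frame of jig between -0.041 and -0.025 m and y of yellow_b in the frame of jig between -0.012 and 0.012 m and z of yellow_b in the frame of jig between 0.041 and 0.047 m and x of red_a in the frame of jig between -0.012 and 0.012 m and y of red_a in the frame of jig between 0.025 and 0.041 m and z of red_a in the frame of jig between 0.025 and 0.031 m and angle between the x axis of each of red_a, red_b and the x axis of jig, either way round below 0.12 rad and x of red_b in the frame of jig between -0.012 and 0.012 m and y of red_b in the frame of jig between -0.041 and -0.025 m and z of red_b in the frame of jig between 0.025 and 0.031 m), for 0.2 s.
At the end, for the whole second after the job is handed in: Brown, red and yellow slats lie flat in three crosswise layers (undersides 12, 28, 44 mm, within 3 mm), each in line with its lane (8 mm sideways, 0.12 rad), centred on the tower within 12 mm along its length; red and yellow slats at rest (below 0.02 m/s) (all of step 2 and x of base_a in the frame of jig between 0.025 and 0.041 m and y of base_a in the frame of jig between -0.012 and 0.012 m and z of base_a in the frame of jig between 0.009 and 0.015 m and angle between the y axis of each of base_a, base_b and the y axis of jig, either way round below 0.12 rad and x of base_b in the frame of jig between -0.041 and -0.025 m and y of base_b in the frame of jig between -0.012 and 0.012 m and z of base_b in the frame of jig between 0.009 and 0.015 m and linear speed of each of red_a, red_b, yellow_a, yellow_b below 0.02 m/s); the robot touches nothing.
It fails at once if a red or yellow slat gripped or pressed hard by the fingers (over 12 N) (contact force between the fingers and red_a above 12 N or contact force between the fingers and red_b above 12 N or contact force between the fingers and yellow_a above 12 N or contact force between the fingers and yellow_b above 12 N).
It fails at once if a red or yellow slat lifted more than 15 mm above its shelf (z of any of red_a, red_b in the frame of jig above 0.044 m or z of any of yellow_a, yellow_b in the frame of jig above 0.06 m).
It fails at once if a car part on the bench (chassis, wheel, steering wheel, axle) moved more than 30 mm (distance of any of chassis, wheel_1, wheel_2, wheel_3, wheel_4, steering_wheel, axle from where it was at the start of the episode above 0.03 m).
It also fails if it takes over 64 s, if anything falls off the work surface, if the arm or the gripper's body presses on something with over 40 N, if the wrist force passes 120 N, or if a joint passes its speed limit or range.

ROBOT

A 7-joint arm with a two-finger parallel gripper is mounted at the origin on the work surface. World frame = base frame: x ahead of the robot, y to its left, z up, the work surface at z = 0. Lengths are in m, angles in rad, forces in N, time in s.
With the tool pointing down it reaches from about 0.425 to 0.875 m from the base axis. Payload 4.7 kg.
Tool frame: the origin (TCP) lies between the finger pads; the fingertips stand 11 mm ahead of it and the grasp point (between the pads) lies 8 mm behind it; z points along the fingers, y is the line along which they close (so a half turn about z gives the same grasp; the last joint's range is limited). The gripper opens to 87 mm and grips with 3 to 60 N. Pads are 19 mm wide; open, the fingers measure 117 mm over their backs; the gripper's body (75 mm by 190 mm) begins 51 mm behind the grasp point.
Start: joints at [-1.293, 0.321, -0.07, 1.45, 0.023, 1.371, -0.057], TCP at [0.17, 0.628, 0.234] pointing down, gripper open.
Joint ranges: [-2.86, 2.86], [-0.3, 2.09], [-1.38, 1.24], [0.06, 2.45], [-1.56, 4.7], [0.09, 2.05], [-2.69, 2.69]. Speed limits (rad/s): [2.57, 2.57, 3.14, 3.14, 3.14, 3.14, 3.14].

INTERFACE

Orientations are given as a rotation vector (axis times angle).
In Python, from bench import ctrl gives the robot as it stands. The module is installed in compiled form; this text tells all that it offers.
- The arm moves only by the shell command python3 -m inch 'ROWS' [FORCE]. ROWS is JSON, a list of rows, each an object with "slide": the shift along the tool's x, y, z scaled (see below), a list of three; "angular": the turn, a rotation vector about the tool's x, y, z scaled (see below), a list of three; "claw": the opening, from -1 (shut) to 1 (fully open). In form: [{"slide": [tx, ty, tz], "angular": [rx, ry, rz], "claw": claw}, ...]. A call has 1 to 10 rows; each row is the pose to reach, as a shift and turn from the pose commanded when the call began, along the tool's axes at that moment; what a row does not reach only later rows make up. The controller multiplies each number of a shift by 0.25 m and each number of a turn by 30 degrees. A row lasts 1/10 s, in which the tool goes at most 50 mm and 8.59 degrees, less where a joint would pass 70% of its speed; a pose out of reach is approached as far as the arm can. A call with a number of a shift or a turn outside -1 to 1 is refused whole. A call with a gripper value outside its range is refused whole. The fingers move at their own pace and stop on an object; FORCE is the grip in N (left out, the last holds). Time passes only in rows, so rows that repeat a pose let the fingers close. It gives the time, the measured TCP pose, the force, the opening and the grip force at its end, in the units of the state.
- ctrl.get_state(): the state, without advancing time (a new reading comes with each control period).
- ctrl.get_image(name): name is "side" or "top" or "wrist"; returns a dict with "color" (384x512x3 uint8, red, green, blue), "depth" (384x512 float32, m along the optical axis (not along the pixel's ray), 0 where there is no reading), "camera_matrix" (3x3 intrinsics, pixels), "extrinsics" (4x4, takes a point from camera to world coordinates); the wrist camera has in their place "tool_from_camera" (4x4, takes a point from camera to tool coordinates, whose origin is the TCP and whose axes are the flange's). Camera axes: x right, y up, looking along -z (the intrinsics and any distortion apply to the point x, -y, -z); pixel columns grow to the right and rows downward; lengths in m; the calibration is good to about 2 mm. A picture is of the moment at which its call begins: read the wrist's pose just before it.
- ctrl.close_job(): hands the job in; it is judged then, once.
Trained networks look in the newest picture that a camera, given by its name, has taken for a name from the list of things; names that differ only in an ending like _2 or _b are one class to them, and where a whole thing is asked for, a point or a joint stands for the part that bears it (a point fixed in the world has none). Each returns a list of dicts, best first, with "confidence" (0 to 1); they miss things now and then, are a little off and sometimes report something else, mostly with a low value. They report only what shows in the picture. A call takes as long as a camera call. They do not tell look-alikes from the thing itself.
- ctrl.find_in(query, camera): "bbox" ([centre column, centre row, width, height] in pixels, round what is visible of it).
- ctrl.outline_of(query, camera): "mask" (384x512 bool, what is visible of it) and "bbox" ([centre column, centre row, width, height] in pixels, round what is visible of it).
The state is a dict: "time": time; "joint_positions": joint angles; "qd": joint speeds; "joint_torque": joint torques, N m; "position": TCP position; "tool_rot": TCP orientation; "ft_force": force on the tool from outside, world axes, zero at the start; "torque": the same for the moment, N m; "grip_width": opening from 0.0 (shut) to 1.0 (fully open); "grip_force": force on a finger pad.
Only numpy, scipy, OpenCV 4.12 (cv2) and the standard library are available. Lean on these libraries where they do the work, as an engineer would, in place of code of your own. Each camera call takes 0.05 s, during which the arm holds its last target. There are 200 camera calls.

## Working session

There is one attempt and no reset: what is moved stays moved. The work goes in short steps, Python scripts to look and compute and a shell command to move; the robot and the scene stay as the last step left them, time stands still between calls to the robot, and variables do not carry over. Pictures are saved under pics/ and viewed, at most 10 in all, crops included, and the job is handed in when it is done.

```bash
mkdir -p pics; python3 - <<'E'
from bench import ctrl
import cv2,numpy as np
s=ctrl.get_state(); print({k:np.round(v,3).tolist() for k,v in s.items()})
a=ctrl.get_image("top");b=ctrl.get_image("side")
for n,i in(("top",a),("side",b)):
    np.savez(f"pics/{n}.npz",**i); cv2.imwrite(f"pics/{n}0.png",i["color"][:,:,::-1]); print(n,i["camera_matrix"].round(1).tolist(),i["extrinsics"].round(3).tolist(),[k for k in i])
for c in("top","side"):
  for q in("jig","low_shelf","high_shelf","base_a","red_a","yellow_a"):
    print(c,q,[(np.round(r["bbox"]).tolist(),round(r["confidence"],2)) for r in ctrl.find_in(q,c)][:5])
cv2.imwrite("pics/both.png",cv2.resize(np.vstack([a["color"],b["color"]])[:,:,::-1],(400,600))) 
E
```

```text
{'time': 0.0, 'joint_positions': [-1.293, 0.322, -0.07, 1.452, 0.023, 1.371, -0.057], 'qd': [-0.0, -0.002, -0.0, -0.001, 0.001, 0.002, 0.0], 'joint_torque': [0.0, -49.129, -0.404, -31.253, -0.064, 0.044, 0.0], 'position': [0.169, 0.627, 0.232], 'tool_rot': [-0.413, -3.114, 0.003], 'ft_force': [0.421, -0.295, 0.206], 'torque': [0.021, 0.017, -0.019], 'grip_force': 0.0, 'grip_width': 0.998}
top [[370.2, 0.0, 256.2], [0.0, 370.2, 191.2], [0.0, 0.0, 1.0]] [[0.024, 0.987, -0.158, 0.393], [-1.0, 0.025, 0.004, -0.019], [0.007, 0.158, 0.987, 0.963], [0.0, 0.0, 0.0, 1.0]] ['color', 'depth', 'camera_matrix', 'extrinsics']
side [[466.2, 0.0, 260.6], [0.0, 466.2, 192.6], [0.0, 0.0, 1.0]] [[0.951, 0.227, -0.208, 0.32], [-0.308, 0.72, -0.622, -0.767], [0.009, 0.656, 0.755, 1.008], [0.0, 0.0, 0.0, 1.0]] ['color', 'depth', 'camera_matrix', 'extrinsics']
top jig [([230.0, 187.0, 138.0, 95.0], 0.76), ([256.0, 212.0, 34.0, 33.0], 0.3)]
top low_shelf [([226.0, 183.0, 132.0, 95.0], 0.63)]
top high_shelf [([228.0, 186.0, 136.0, 93.0], 0.69)]
top base_a [([222.0, 159.0, 31.0, 31.0], 0.89), ([203.0, 102.0, 24.0, 38.0], 0.87), ([238.0, 177.0, 39.0, 36.0], 0.85)]
top red_a [([273.0, 192.0, 33.0, 32.0], 0.72), ([254.0, 211.0, 34.0, 37.0], 0.59)]
top yellow_a [([201.0, 210.0, 37.0, 32.0], 0.88), ([188.0, 186.0, 37.0, 38.0], 0.59)]
side jig [([245.0, 201.0, 92.0, 100.0], 0.72), ([322.0, 358.0, 57.0, 24.0], 0.31)]
side low_shelf [([244.0, 201.0, 94.0, 100.0], 0.74)]
side high_shelf [([244.0, 201.0, 95.0, 99.0], 0.9)]
side base_a [([269.0, 182.0, 34.0, 17.0], 0.85), ([260.0, 197.0, 38.0, 22.0], 0.72), ([310.0, 162.0, 30.0, 9.0], 0.57)]
side red_a [([254.0, 224.0, 24.0, 36.0], 0.85), ([232.0, 213.0, 24.0, 33.0], 0.58)]
side yellow_a [([165.0, 196.0, 25.0, 32.0], 0.76), ([234.0, 162.0, 34.0, 15.0], 0.7), ([218.0, 177.0, 35.0, 19.0], 0.55), ([204.0, 121.0, 41.0, 32.0], 0.41)]
```

View pics/top0.png

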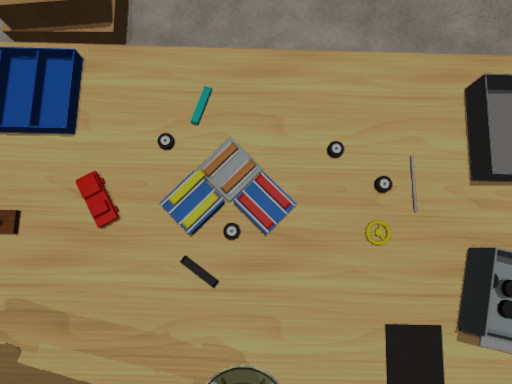

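View pics/side0.png

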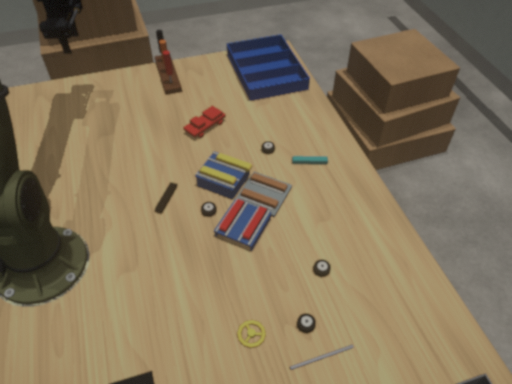

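The top view shows the brown tower at (230,168), the red slats on the low shelf at (264,202) and the yellow ones on the high shelf at (192,203). The turquoise bar at (201,105) and the black bar at (199,271) lie loose on the bench. They are the look-alikes, and the job's slats are the ones in the fixture. Next I'll fit the fixture pose.

```bash
cat > fit.py <<'E'
import numpy as np,cv2
def unproj(im,uv,z):
    K,T=im["camera_matrix"],im["extrinsics"]
    uv=np.atleast_2d(uv).astype(float)
    d=np.c_[(uv[:,0]-K[0,2])/K[0,0],-(uv[:,1]-K[1,2])/K[1,1],-np.ones(len(uv))]@T[:3,:3].T
    return (T[:3,3]+d*((z-T[2,3])/d[:,2])[:,None])[:,:2]
HS={"red":([(0,12),(170,180)],150,90),"yellow":([(22,34)],150,90),"brown":([(6,17)],120,60)}
def slats(im,col,z,roi):
    h=cv2.cvtColor(im["color"],cv2.COLOR_RGB2HSV).astype(int)
    rs,s0,v0=HS[col]; m=np.zeros(h.shape[:2],bool)
    for a,b in rs: m|=(h[...,0]>=a)&(h[...,0]<=b)&(h[...,1]>=s0)&(h[...,2]>=v0)
    x0,y0,x1,y1=roi; k=np.zeros_like(m); k[y0:y1,x0:x1]=1; m&=k
    n,l,st,_=cv2.connectedComponentsWithStats(m.astype(np.uint8))
    out=[]
    for i in range(1,n):
        if st[i,4]<60: continue
        v,u=np.nonzero(l==i); p=unproj(im,np.c_[u,v],z)
        r=cv2.minAreaRect((p*1000).astype(np.float32)); w,hh=r[1]
        c=p.mean(0); e,V=np.linalg.eigh(np.cov(p.T)); d=V[:,1]
        out.append((c,np.degrees(np.arctan2(d[1],d[0]))%180,max(w,hh),min(w,hh),st[i,4]))
    return out
E
python3 - <<'E'
from fit import *
for n,rois in (("top",{"red":(225,165,305,245),"yellow":(155,160,228,240),"brown":(195,130,262,205)}),("side",{"red":(205,185,290,255),"yellow":(185,145,260,205),"brown":(235,165,300,220)})):
    im=dict(np.load(f"pics/{n}.npz"))
    for c,z in(("red",.044),("yellow",.060),("brown",.028)):
        for c_,a,L,W,N in slats(im,c,z,rois[c]): print(n,c,c_.round(4),round(a,1),round(L),round(W),N)
E
python3 -c "
import cv2;a=cv2.imread('pics/top0.png')[125:250,150:305];cv2.imwrite('pics/crop.png',cv2.resize(a,None,fx=4.5,fy=4.5,interpolation=cv2.INTER_CUBIC))"
```

```text
top red [ 0.5411 -0.0621] 47.0 107 19 328
top red [ 0.4904 -0.0214] 46.4 106 18 335
top yellow [0.5443 0.1493] 136.5 106 20 346
top yellow [0.4865 0.1145] 136.9 106 20 346
top brown [0.6229 0.0742] 137.0 105 20 308
top brown [0.58  0.026] 136.3 106 20 313
side red [ 0.4892 -0.0232] 47.0 105 18 215
side red [ 0.5395 -0.0653] 46.5 105 17 215
side brown [0.6258 0.0722] 136.5 101 19 166
side brown [0.5816 0.0244] 136.3 102 20 190
```

View pics/crop.png

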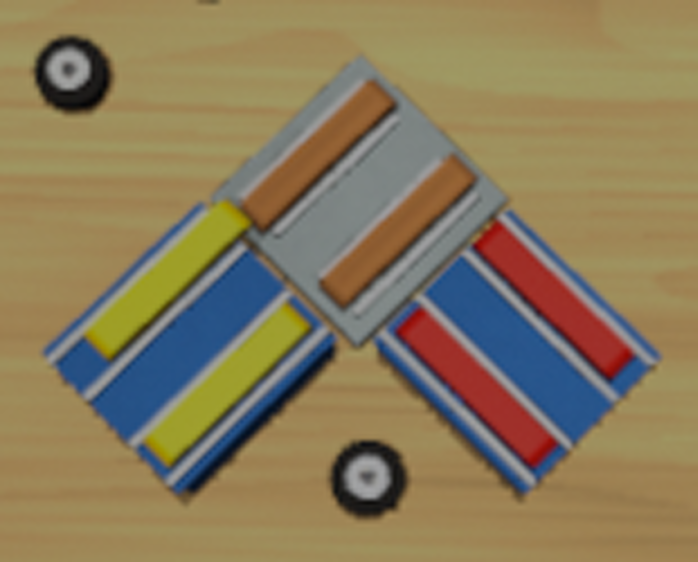

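The crop confirms that red_a (lane +33) is centred at crop (478,390) and red_b at (550,300). The yellows are at (170,280) and (228,385), with one overhanging its shelf slightly. The browns lie on the base plate. Fitted fixture pose is about (0.6025, 0.049) with a yaw of 46.6°. With the fingers open to about 51 mm (centres 66 mm apart), each pair can be pushed together.

```bash
cat > go.py <<'E'
import sys,numpy as np
from scipy.spatial.transform import Rotation as R
from bench import ctrl
J=np.array([0.6025,0.0492]);YAW=46.6
def where():
    s=ctrl.get_state(); r=R.from_rotvec(s["tool_rot"]); p=np.array(s["position"])
    c,si=np.cos(np.radians(YAW)),np.sin(np.radians(YAW)); d=p[:2]-J
    y=r.apply([0,1,0])
    print("t",round(s["time"],2),"p",p.round(4),"jig mm",np.round([1000*(c*d[0]+si*d[1]),1000*(-si*d[0]+c*d[1]),1000*p[2]],1),"head",round(np.degrees(np.arctan2(y[1],y[0])),1),"grip",round(s["grip_width"],3),"F",np.round(s["ft_force"],1),"tilt",r.apply([0,0,1]).round(3))
    return s,r,p
def rel(target,head,r,p):
    "slide/angular numbers from pose (r,p) to target, heading in deg, tool down"
    a=np.radians(head); y=np.array([np.cos(a),np.sin(a),0]);z=np.array([0,0,-1.])
    r2=R.from_matrix(np.c_[np.cross(y,z),y,z])
    print("slide",(r.inv().apply(np.array(target)-p)/.25).round(3),"ang",(np.degrees((r.inv()*r2).as_rotvec())/30).round(3))
    return r2,np.array(target)
E
python3 - <<'E'
from go import *
s,r,p=where()
for t,h in(((.31,.52,.22),45.3),((.45,.33,.2),15.8),((.47,.11,.18),-13.8),((.46,-.102,.15),-43.4)): r,p=rel(t,h,r,p)
E
```

```text
t 0.7 p [0.1695 0.6275 0.2336] jig mm [122.7 712.  233.6] head 74.9 grip 1.001 F [-0.9 -0.6  0.6] tilt [ 0.  0. -1.]
slide [-0.655 -0.269  0.054] ang [ 0.    -0.     0.986]
slide [-0.933 -0.146  0.08 ] ang [0.    0.    0.983]
slide [-0.869 -0.163  0.08 ] ang [0.    0.    0.987]
slide [-0.833  0.163  0.12 ] ang [0.    0.    0.987]
```

```bash

python3 -m inch '[{"slide":[-0.22,-0.09,0.02],"angular":[0,0,0.33],"claw":0.17},{"slide":[-0.44,-0.18,0.04],"angular":[0,0,0.66],"claw":0.17},{"slide":[-0.655,-0.269,0.054],"angular":[0,0,0.98],"claw":0.17},{"slide":[-0.655,-0.269,0.054],"angular":[0,0,0.986],"claw":0.17},{"slide":[-0.655,-0.269,0.054],"angular":[0,0,0.986],"claw":0.17},{"slide":[-0.655,-0.269,0.054],"angular":[0,0,0.986],"claw":0.17}]' 5
python3 -m inch '[{"slide":[-0.2,-0.03,0.02],"angular":[0,0,0.21],"claw":0.17},{"slide":[-0.4,-0.06,0.04],"angular":[0,0,0.42],"claw":0.17},{"slide":[-0.6,-0.09,0.06],"angular":[0,0,0.63],"claw":0.17},{"slide":[-0.8,-0.12,0.07],"angular":[0,0,0.84],"claw":0.17},{"slide":[-0.933,-0.146,0.08],"angular":[0,0,0.983],"claw":0.17},{"slide":[-0.933,-0.146,0.08],"angular":[0,0,0.983],"claw":0.17}]'
python3 -m inch '[{"slide":[-0.2,-0.03,0.02],"angular":[0,0,0.21],"claw":0.17},{"slide":[-0.4,-0.07,0.04],"angular":[0,0,0.42],"claw":0.17},{"slide":[-0.6,-0.11,0.06],"angular":[0,0,0.63],"claw":0.17},{"slide":[-0.8,-0.15,0.07],"angular":[0,0,0.84],"claw":0.17},{"slide":[-0.869,-0.163,0.08],"angular":[0,0,0.987],"claw":0.17},{"slide":[-0.869,-0.163,0.08],"angular":[0,0,0.987],"claw":0.17}]'
python3 -m inch '[{"slide":[-0.2,0.04,0.02],"angular":[0,0,0.21],"claw":0.17},{"slide":[-0.4,0.08,0.04],"angular":[0,0,0.42],"claw":0.17},{"slide":[-0.6,0.12,0.06],"angular":[0,0,0.63],"claw":0.17},{"slide":[-0.8,0.15,0.1],"angular":[0,0,0.84],"claw":0.17},{"slide":[-0.833,0.163,0.12],"angular":[0,0,0.987],"claw":0.17},{"slide":[-0.833,0.163,0.12],"angular":[0,0,0.987],"claw":0.17},{"slide":[-0.833,0.163,0.12],"angular":[0,0,0.987],"claw":0.17},{"slide":[-0.833,0.163,0.12],"angular":[0,0,0.987],"claw":0.17}]'
python3 - <<'E'
from go import *
import cv2
s,r,p=where(); rel((.4596,-.1019,.045),-43.4,r,p)
w=ctrl.get_image("wrist"); print(w["tool_from_camera"].round(3).tolist())
np.savez("pics/wrist.npz",pos=p,rot=r.as_matrix(),**w)
cv2.imwrite("pics/wrist0.png",w["color"][:,:,::-1])
E
```

```text
time: 1.3
position: [0.3099, 0.5202, 0.2203]
tool_rot: [-1.194, -2.905, -0.001]
ft_force: [0.6, 0.3, -1.0]
grip_width: 0.609
grip_force: 0.0
time: 1.9
position: [0.453, 0.3258, 0.2001]
tool_rot: [1.902, 2.498, -0.001]
ft_force: [0.0, -0.4, -0.4]
grip_width: 0.585
grip_force: 0.0
time: 2.5
position: [0.4702, 0.1085, 0.1803]
tool_rot: [-2.474, -1.936, -0.001]
ft_force: [-0.9, 0.4, -0.1]
grip_width: 0.589
grip_force: 0.0
time: 3.3
position: [0.4611, -0.0991, 0.1504]
tool_rot: [-2.881, -1.252, -0.001]
ft_force: [-0.2, 0.8, -0.4]
grip_width: 0.584
grip_force: 0.0
t 3.3 p [ 0.4611 -0.0991  0.1504] jig mm [-204.9    0.9  150.4] head -43.0 grip 0.584 F [-0.2  0.8 -0.4] tilt [ 0.001  0.001 -1.   ]
slide [-0.013  0.003  0.422] ang [ 0.    -0.001  0.013]
[[-0.0, 0.961, 0.275, 0.075], [1.0, 0.0, 0.0, -0.0], [0.0, 0.275, -0.961, -0.151], [0.0, 0.0, 0.0, 1.0]]
```

View pics/wrist0.png

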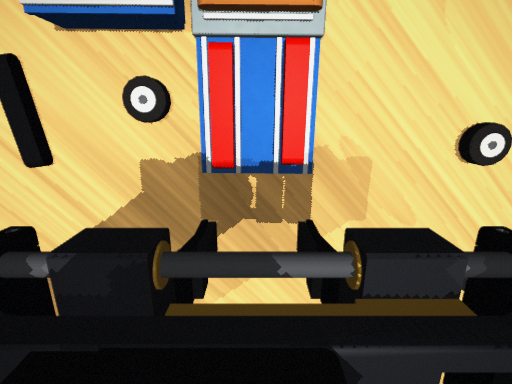

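The wrist picture shows the red slats straight ahead, with trailing ends at (222,167) and (297,163) and the fingers at columns 205 and 310, symmetric about them. I'll refine the alignment numerically from this image.

```bash
python3 - <<'E'
from fit import *
d=dict(np.load("pics/wrist.npz")); T=np.eye(4);T[:3,:3]=d["rot"];T[:3,3]=d["pos"]
im=dict(color=d["color"],camera_matrix=d["camera_matrix"],extrinsics=T@d["tool_from_camera"])
J=np.array([0.6025,0.0492]);a=np.radians(46.6);M=np.array([[np.cos(a),np.sin(a)],[-np.sin(a),np.cos(a)]])
for c,z,ro in(("red",.044,(190,30,330,175)),):
    for c_,an,L,W,N in slats(im,c,z,ro): print(c_.round(4),(1000*M@(c_-J)).round(1),round(an,1),round(L),round(W),N)
E
```

```text
[ 0.5436 -0.0595] [-119.5  -31.9] 46.5 107 20 2934
[ 0.4938 -0.0181] [-123.5   32.7] 46.5 106 21 2975
```

```bash

python3 -m inch '[{"slide":[-0.01,0.002,0.15],"angular":[0,0,0.013],"claw":0.17},{"slide":[-0.012,0.003,0.3],"angular":[0,0,0.013],"claw":0.17},{"slide":[-0.012,0.003,0.38],"angular":[0,0,0.013],"claw":0.17},{"slide":[-0.012,0.003,0.42],"angular":[0,0,0.013],"claw":0.17},{"slide":[-0.012,0.003,0.42],"angular":[0,0,0.013],"claw":0.17},{"slide":[-0.012,0.003,0.42],"angular":[0,0,0.013],"claw":0.17},{"slide":[-0.012,0.003,0.42],"angular":[0,0,0.013],"claw":0.17}]'
python3 - <<'E'
from go import *
import cv2
s,r,p=where()
w=ctrl.get_image("wrist")
np.savez("pics/wrist1.npz",pos=p,rot=r.as_matrix(),**w)
cv2.imwrite("pics/wrist1.png",w["color"][:,:,::-1])
E
```

```text
time: 4.05
position: [0.46, -0.1047, 0.0464]
tool_rot: [2.889, 1.233, 0.004]
ft_force: [-1.0, 0.2, -0.2]
grip_width: 0.583
grip_force: 0.0
t 4.05 p [ 0.46   -0.1047  0.0464] jig mm [-209.7   -2.2   46.4] head -43.8 grip 0.583 F [-1.   0.2 -0.2] tilt [ 0.003  0.    -1.   ]
```

View pics/wrist1.png

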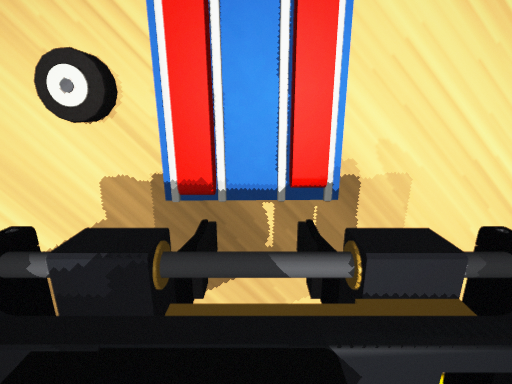

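```bash

python3 -m inch '[{"slide":[0,-0.008,0],"angular":[0,0,-0.01],"claw":0.17},{"slide":[0,-0.008,0],"angular":[0,0,-0.01],"claw":0.17},{"slide":[0.02,-0.008,0],"angular":[0,0,-0.01],"claw":0.17},{"slide":[0.04,-0.008,0],"angular":[0,0,-0.01],"claw":0.17}]'
python3 -c "from go import *;where()"
```

```text
time: 4.5
position: [0.4645, -0.0959, 0.0452]
tool_rot: [-2.886, -1.24, -0.001]
ft_force: [0.3, -0.6, 0.1]
grip_width: 0.588
grip_force: 0.0
t 4.5 p [ 0.4645 -0.0959  0.0452] jig mm [-200.2    0.6   45.2] head -43.5 grip 0.588 F [ 0.3 -0.6  0.1] tilt [ 0.001  0.    -1.   ]
```

```bash

python3 -m inch '[{"slide":[0.02,0,0],"angular":[0,0,0],"claw":0.17},{"slide":[0.04,0,0],"angular":[0,0,0],"claw":0.17},{"slide":[0.06,0,0],"angular":[0,0,0],"claw":0.17},{"slide":[0.08,0,0],"angular":[0,0,0],"claw":0.17},{"slide":[0.1,0,0],"angular":[0,0,0],"claw":0.17},{"slide":[0.12,0,0],"angular":[0,0,0],"claw":0.17},{"slide":[0.14,0,0],"angular":[0,0,0],"claw":0.17},{"slide":[0.16,0,0],"angular":[0,0,0],"claw":0.17},{"slide":[0.18,0,0],"angular":[0,0,0],"claw":0.17},{"slide":[0.2,0,0],"angular":[0,0,0],"claw":0.17}]'
python3 - <<'E'
from go import *
from fit import *
s,r,p=where()
w=ctrl.get_image("wrist"); T=np.eye(4);T[:3,:3]=r.as_matrix();T[:3,3]=p
im=dict(color=w["color"],camera_matrix=w["camera_matrix"],extrinsics=T@w["tool_from_camera"])
a=np.radians(46.6);M=np.array([[np.cos(a),np.sin(a)],[-np.sin(a),np.cos(a)]])
for c_,an,L,W,N in slats(im,"red",.044,(100,0,400,215)): print((1000*M@(c_-J)).round(1),round(an,1),round(L),round(W),N)
cv2.imwrite("pics/wrist2.png",w["color"][:,:,::-1])
E
```

```text
time: 5.5
position: [0.4988, -0.0596, 0.045]
tool_rot: [-2.886, -1.24, -0.0]
ft_force: [0.5, 0.2, -0.5]
grip_width: 0.585
grip_force: 0.1
t 5.5 p [ 0.4988 -0.0596  0.045 ] jig mm [-150.3    0.6   45. ] head -43.5 grip 0.585 F [ 0.5  0.2 -0.5] tilt [ 0.  0. -1.]
[-77.   32.6] 46.6 101 22 7741
[-77.  -32.4] 46.3 101 23 7592
```

View pics/wrist2.png

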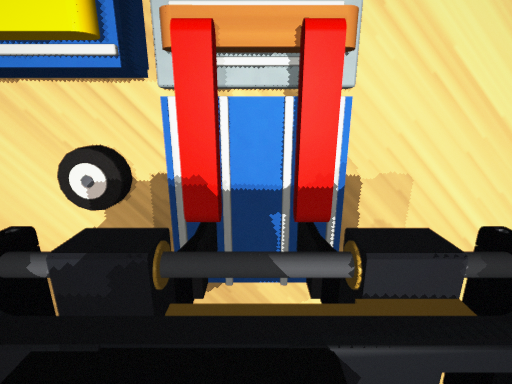

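The picture shows both red slats square against the fingers, with trailing ends at (200,218) and (314,218). Their leading ends, at (193,22) and (323,22), have reached the first brown slat. I'll continue.

```bash

python3 -m inch '[{"slide":[0.024,0,0],"angular":[0,0,0],"claw":0.17},{"slide":[0.048,0,0],"angular":[0,0,0],"claw":0.17},{"slide":[0.072,0,0],"angular":[0,0,0],"claw":0.17},{"slide":[0.096,0,0],"angular":[0,0,0],"claw":0.17},{"slide":[0.12,0,0],"angular":[0,0,0],"claw":0.17},{"slide":[0.144,0,0],"angular":[0,0,0],"claw":0.17},{"slide":[0.168,0,0],"angular":[0,0,0],"claw":0.17},{"slide":[0.192,0,0],"angular":[0,0,0],"claw":0.17},{"slide":[0.216,0,0],"angular":[0,0,0],"claw":0.17},{"slide":[0.24,0,0],"angular":[0,0,0],"claw":0.17}]'
cat > look.py <<'E'
from go import *
from fit import *
import sys
a=np.radians(46.6);M=np.array([[np.cos(a),np.sin(a)],[-np.sin(a),np.cos(a)]])
def look(name,specs,save=None):
    s,r,p=where() if name=="wrist" else (0,0,0)
    im=ctrl.get_image(name)
    if name=="wrist":
        T=np.eye(4);T[:3,:3]=r.as_matrix();T[:3,3]=p; im["extrinsics"]=T@im["tool_from_camera"]
    for c,z,ro in specs:
        for c_,an,L,W,N in slats(im,c,z,ro): print(name,c,(1000*M@(c_-J)).round(1),round(an,1),round(L),round(W),N)
    if save: cv2.imwrite(save,im["color"][:,:,::-1])
    return im
E
python3 - <<'E'
from look import *
R_=(140,0,380,230)
look("wrist",[("red",.044,R_),("brown",.028,R_)],"pics/w3.png")
t=look("top",[("red",.044,(180,120,305,245)),("brown",.028,(180,120,305,245))],"pics/t3.png")
s=look("side",[("red",.044,(205,150,310,255)),("brown",.028,(205,150,310,255))],"pics/s3.png")
f=lambda i,x0,y0:cv2.resize(i["color"][y0:y0+130,x0:x0+130,::-1],(400,400),interpolation=cv2.INTER_CUBIC)
cv2.imwrite("pics/ts3.png",np.hstack([f(t,170,120),f(s,190,135)]))
E
```

```text
time: 6.55
position: [0.5401, -0.0161, 0.045]
tool_rot: [-2.886, -1.24, -0.0]
ft_force: [-1.0, -0.4, 0.7]
grip_width: 0.582
grip_force: 0.2
t 6.55 p [ 0.5401 -0.0161  0.045 ] jig mm [-90.3   0.5  45. ] head -43.5 grip 0.582 F [-1.  -0.4  0.7] tilt [-0.  0. -1.]
wrist red [-18.8  32.6] 46.3 105 22 7937
wrist red [-18.8 -32.9] 46.0 105 24 7841
wrist brown [34.1  1.2] 136.7 105 19 5842
wrist brown [25.6 59. ] 55.3 10 4 71
wrist brown [-30.   49.6] 46.7 19 5 277
wrist brown [-30.2  -0.1] 136.6 46 19 2649
wrist brown [-30.3 -50.2] 45.7 19 6 320
wrist brown [-58.5 -59.7] 84.8 12 10 114
wrist brown [-68.6  59.9] 33.5 33 19 453
wrist brown [-58.3  -4.6] 136.6 16 4 88
wrist brown [-73.2 -57. ] 67.6 35 14 316
top red [18.6 33. ] 20.5 29 22 83
top brown [34.5 25.3] 142.3 66 19 130
```

View pics/w3.png

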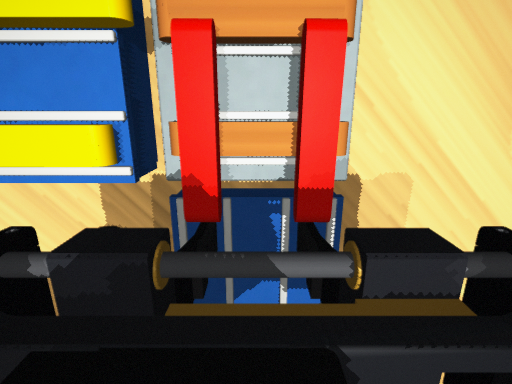

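The picture shows the reds straight, lying over both brown slats, with leading ends at row 22. Relative to the browns they are about 21 mm short, so I'll finish the push.

```bash

python3 -m inch '[{"slide":[0.02,0,0],"angular":[0,0,0],"claw":0.17},{"slide":[0.04,0,0],"angular":[0,0,0],"claw":0.17},{"slide":[0.056,0,0],"angular":[0,0,0],"claw":0.17},{"slide":[0.068,0,0],"angular":[0,0,0],"claw":0.17},{"slide":[0.076,0,0],"angular":[0,0,0],"claw":0.17},{"slide":[0.08,0,0],"angular":[0,0,0],"claw":0.17},{"slide":[0.08,0,0],"angular":[0,0,0],"claw":0.17}]'
python3 - <<'E'
from look import *
R_=(140,0,380,230)
look("wrist",[("red",.044,R_),("brown",.028,R_)],"pics/w4.png")
E
```

```text
time: 7.4
position: [0.5537, -0.0019, 0.0451]
tool_rot: [2.886, 1.24, 0.0]
ft_force: [-0.3, 0.8, 0.1]
grip_width: 0.588
grip_force: 0.0
t 7.4 p [ 0.5537 -0.0019  0.0451] jig mm [-70.6   0.3  45.1] head -43.5 grip 0.588 F [-0.3  0.8  0.1] tilt [ 0.  0. -1.]
wrist red [ 1.1 32.8] 46.3 104 22 7906
wrist red [  0.8 -33.1] 45.5 105 21 7789
wrist brown [34.3 50.4] 45.6 20 6 450
wrist brown [34.2 -0.5] 136.6 48 20 3515
wrist brown [ 33.7 -50. ] 46.1 21 3 249
wrist brown [27.  59.1] 47.8 12 4 80
wrist brown [-29.3  49.8] 45.9 21 5 247
wrist brown [-29.3   0.1] 137.0 46 21 2583
wrist brown [-29.7 -50.1] 46.8 21 6 319
wrist brown [-55.1 -60.2] 60.1 19 9 153
wrist brown [-59.   59.2] 153.1 21 19 306
wrist brown [-55.6  14.8] 135.8 18 3 74
wrist brown [-62.3 -54.3] 98.6 26 9 160
```

Reds are centred to about 1 mm relative to the browns. I'll back off, rise, and swing to the yellow side.

```bash

python3 -m inch '[{"slide":[-0.04,0,0],"angular":[0,0,0],"claw":0.17},{"slide":[-0.1,0,0],"angular":[0,0,0],"claw":0.17},{"slide":[-0.12,0,0],"angular":[0,0,0],"claw":0.17},{"slide":[-0.12,0,-0.15],"angular":[0,0,0],"claw":0.17},{"slide":[-0.12,0,-0.3],"angular":[0,0,0],"claw":0.17},{"slide":[-0.12,0,-0.46],"angular":[0,0,0],"claw":0.17},{"slide":[-0.12,0,-0.46],"angular":[0,0,0],"claw":0.17},{"slide":[-0.12,0,-0.46],"angular":[0,0,0],"claw":0.17}]'
python3 - <<'E'
from look import *
s,r,p=where()
for t,h in(((.50,.05,.16),-13.5),((.45,.13,.16),16.5),((.4404,.2053,.16),46.5)): r,p=rel(t,h,r,p)
R_=(100,0,420,225)
look("wrist",[("red",.044,R_),("brown",.028,R_)],"pics/w5.png")
E
```

```text
time: 8.25
position: [0.5332, -0.0241, 0.161]
tool_rot: [-2.886, -1.239, -0.004]
ft_force: [0.5, 0.0, -0.4]
grip_width: 0.591
grip_force: 0.0
t 8.25 p [ 0.5332 -0.0241  0.161 ] jig mm [-100.9    0.   161. ] head -43.5 grip 0.591 F [ 0.5  0.  -0.4] tilt [ 0.002  0.001 -1.   ]
slide [ 0.123 -0.3    0.004] ang [ 0.003 -0.004 -1.001]
slide [ 0.264 -0.269  0.   ] ang [ 0.  0. -1.]
slide [0.3   0.049 0.   ] ang [ 0.  0. -1.]
t 8.25 p [ 0.5332 -0.0241  0.161 ] jig mm [-100.9    0.   161. ] head -43.5 grip 0.591 F [ 0.5  0.  -0.4] tilt [ 0.002  0.001 -1.   ]
wrist red [-2.4 32.5] 46.6 106 22 2958
wrist red [ -2.3 -32.7] 45.4 107 23 2897
wrist brown [34.1 49.7] 46.0 20 8 233
wrist brown [34.1 -0.5] 136.7 48 20 1284
wrist brown [ 33.7 -49.2] 45.9 21 6 166
wrist brown [-30.1  49.1] 45.1 19 7 149
wrist brown [-30.1   0.3] 136.7 47 19 1000
wrist brown [-30.4 -49.2] 45.6 19 9 187
```

```bash

python3 -m inch '[{"slide":[0.04,-0.1,0],"angular":[0,0,-0.28],"claw":0.17},{"slide":[0.08,-0.2,0],"angular":[0,0,-0.56],"claw":0.17},{"slide":[0.123,-0.3,0],"angular":[0,0,-0.84],"claw":0.17},{"slide":[0.123,-0.3,0.004],"angular":[0,0,-1],"claw":0.17},{"slide":[0.123,-0.3,0.004],"angular":[0,0,-1],"claw":0.17}]'
python3 -m inch '[{"slide":[0.08,-0.08,0],"angular":[0,0,-0.28],"claw":0.17},{"slide":[0.16,-0.16,0],"angular":[0,0,-0.56],"claw":0.17},{"slide":[0.264,-0.269,0],"angular":[0,0,-0.84],"claw":0.17},{"slide":[0.264,-0.269,0],"angular":[0,0,-1],"claw":0.17},{"slide":[0.264,-0.269,0],"angular":[0,0,-1],"claw":0.17}]'
python3 -m inch '[{"slide":[0.1,0.016,0],"angular":[0,0,-0.28],"claw":0.17},{"slide":[0.2,0.032,0],"angular":[0,0,-0.56],"claw":0.17},{"slide":[0.3,0.049,0],"angular":[0,0,-0.84],"claw":0.17},{"slide":[0.3,0.049,0],"angular":[0,0,-1],"claw":0.17},{"slide":[0.3,0.049,0],"angular":[0,0,-1],"claw":0.17},{"slide":[0.3,0.049,0],"angular":[0,0,-1],"claw":0.17},{"slide":[0.3,0.049,0],"angular":[0,0,-1],"claw":0.17}]'
python3 - <<'E'
from look import *
s,r,p=where();rel((.4404,.2053,.061),46.5,r,p)
t=look("top",[("red",.044,(180,120,305,245)),("yellow",.06,(155,160,228,240))],"pics/t6.png")
s=look("side",[("red",.044,(205,150,310,255)),("yellow",.06,(185,145,260,205))],"pics/s6.png")
look("wrist",[("yellow",.06,(0,0,511,383))],"pics/w6.png")
f=lambda i,x0,y0:cv2.resize(i["color"][y0:y0+130,x0:x0+130,::-1],(400,400),interpolation=cv2.INTER_CUBIC)
cv2.imwrite("pics/ts6.png",np.hstack([f(t,170,120),f(s,180,125)]))
E
```

```text
time: 8.8
position: [0.4981, 0.0506, 0.1573]
tool_rot: [-2.464, -1.947, 0.005]
ft_force: [-0.9, -0.7, -0.8]
grip_width: 0.585
grip_force: 0.0
time: 9.3
position: [0.449, 0.1298, 0.1581]
tool_rot: [-1.881, -2.516, 0.003]
ft_force: [0.9, -0.7, 0.1]
grip_width: 0.584
grip_force: 0.0
time: 10.0
position: [0.4406, 0.2042, 0.1588]
tool_rot: [-1.171, -2.915, 0.001]
ft_force: [-0.1, 0.1, 0.6]
grip_width: 0.587
grip_force: 0.0
t 10.0 p [0.4406 0.2042 0.1588] jig mm [  1.3 224.1 158.8] head 46.2 grip 0.587 F [-0.1  0.1  0.6] tilt [-0. -0. -1.]
slide [0.004 0.003 0.391] ang [-0.001  0.    -0.009]
top red [ -6.7 -32.9] 45.3 106 24 343
top red [-6.9 32.7] 46.6 107 25 343
top yellow [ 32.7 111.2] 136.4 106 21 349
top yellow [-32.4 128.9] 136.6 106 20 353
side red [-8.4 31.9] 47.4 106 24 210
side red [ -9.  -33.4] 45.8 105 24 222
t 10.1 p [0.4404 0.2046 0.159 ] jig mm [  1.6 224.5 159. ] head 46.3 grip 0.585 F [ 0.5 -0.1 -0.8] tilt [ 0. -0. -1.]
wrist yellow [-29.1 177.6] 132.1 21 18 378
wrist yellow [ 32.1 169.2] 45.5 16 4 84
wrist yellow [-30.4 122. ] 136.6 33 21 555
wrist yellow [ 34.3 121.3] 135.6 32 20 547
```

View pics/ts6.png

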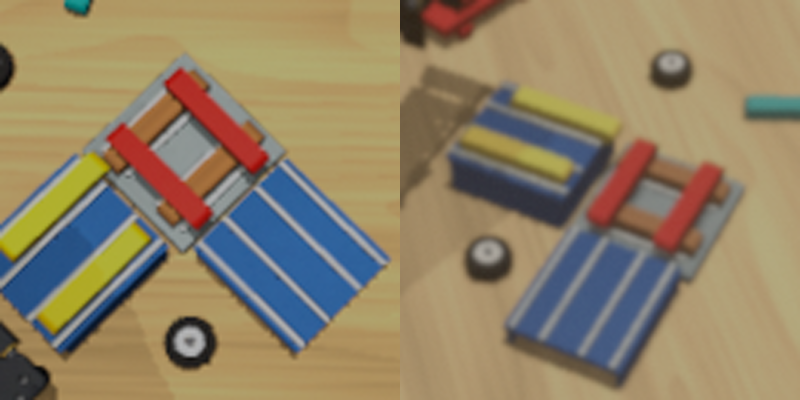

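The crops show both reds lying parallel across the browns, roughly centred once parallax and the rounded ends are corrected for. They sit about 3 mm short, well inside the 12 mm allowed. The yellows are untouched and the fingers are behind them. Descending now.

```bash

python3 -m inch '[{"slide":[0,0,0.13],"angular":[0,0,-0.005],"claw":0.17},{"slide":[0,0,0.26],"angular":[0,0,-0.005],"claw":0.17},{"slide":[0,0,0.35],"angular":[0,0,-0.005],"claw":0.17},{"slide":[0,0,0.388],"angular":[0,0,-0.005],"claw":0.17},{"slide":[0,0,0.388],"angular":[0,0,-0.005],"claw":0.17},{"slide":[0,0,0.388],"angular":[0,0,-0.005],"claw":0.17},{"slide":[0,0,0.388],"angular":[0,0,-0.005],"claw":0.17}]'
python3 -c "from go import *;where()"
```

```text
time: 10.85
position: [0.4412, 0.2061, 0.0635]
tool_rot: [1.16, 2.918, 0.004]
ft_force: [-0.1, -0.5, -0.0]
grip_width: 0.585
grip_force: 0.0
t 10.85 p [0.4412 0.2061 0.0635] jig mm [  3.1 225.   63.5] head 46.6 grip 0.585 F [-0.1 -0.5 -0. ] tilt [ 0.002  0.002 -1.   ]
```

```bash

python3 -m inch '[{"slide":[0,0,0],"angular":[0,0,0],"claw":0.17},{"slide":[-0.02,0,0],"angular":[0,0,0],"claw":0.17},{"slide":[-0.04,0,0],"angular":[0,0,0],"claw":0.17}]'
python3 -c "from go import *;where()"
```

```text
time: 11.15
position: [0.448, 0.1985, 0.0625]
tool_rot: [1.16, 2.919, 0.001]
ft_force: [-0.2, -0.4, 0.3]
grip_width: 0.585
grip_force: 0.0
t 11.15 p [0.448  0.1985 0.0625] jig mm [  2.3 214.9  62.5] head 46.7 grip 0.585 F [-0.2 -0.4  0.3] tilt [ 0.001  0.001 -1.   ]
```

```bash

python3 -m inch '[{"slide":[0,-0.002,0.008],"angular":[0,0,0.005],"claw":0.17},{"slide":[-0.02,-0.002,0.008],"angular":[0,0,0.005],"claw":0.17},{"slide":[-0.04,-0.002,0.008],"angular":[0,0,0.005],"claw":0.17},{"slide":[-0.06,-0.002,0.008],"angular":[0,0,0.005],"claw":0.17},{"slide":[-0.08,-0.002,0.008],"angular":[0,0,0.005],"claw":0.17},{"slide":[-0.1,-0.002,0.008],"angular":[0,0,0.005],"claw":0.17},{"slide":[-0.12,-0.002,0.008],"angular":[0,0,0.005],"claw":0.17},{"slide":[-0.14,-0.002,0.008],"angular":[0,0,0.005],"claw":0.17},{"slide":[-0.16,-0.002,0.008],"angular":[0,0,0.005],"claw":0.17},{"slide":[-0.18,-0.002,0.008],"angular":[0,0,0.005],"claw":0.17}]'
python3 -c "from go import *;where()"
```

```text
time: 12.15
position: [0.48, 0.1672, 0.0601]
tool_rot: [-1.164, -2.918, -0.0]
ft_force: [-1.2, 0.4, -0.3]
grip_width: 0.583
grip_force: 0.2
t 12.15 p [0.48   0.1672 0.0601] jig mm [  1.5 170.1  60.1] head 46.5 grip 0.583 F [-1.2  0.4 -0.3] tilt [-0.  0. -1.]
```

```bash

python3 -m inch '[{"slide":[-0.024,0,0],"angular":[0,0,0],"claw":0.17},{"slide":[-0.048,0,0],"angular":[0,0,0],"claw":0.17},{"slide":[-0.072,0,0],"angular":[0,0,0],"claw":0.17},{"slide":[-0.096,0,0],"angular":[0,0,0],"claw":0.17},{"slide":[-0.12,0,0],"angular":[0,0,0],"claw":0.17},{"slide":[-0.144,0,0],"angular":[0,0,0],"claw":0.17},{"slide":[-0.168,0,0],"angular":[0,0,0],"claw":0.17},{"slide":[-0.192,0,0],"angular":[0,0,0],"claw":0.17},{"slide":[-0.216,0,0],"angular":[0,0,0],"claw":0.17},{"slide":[-0.24,0,0],"angular":[0,0,0],"claw":0.17}]'
python3 -m inch '[{"slide":[-0.024,0,0],"angular":[0,0,0],"claw":0.17},{"slide":[-0.048,0,0],"angular":[0,0,0],"claw":0.17},{"slide":[-0.072,0,0],"angular":[0,0,0],"claw":0.17},{"slide":[-0.096,0,0],"angular":[0,0,0],"claw":0.17},{"slide":[-0.11,0,0],"angular":[0,0,0],"claw":0.17},{"slide":[-0.12,0,0],"angular":[0,0,0],"claw":0.17},{"slide":[-0.12,0,0],"angular":[0,0,0],"claw":0.17}]'
python3 - <<'E'
from look import *
where()
A=(150,100,305,245);B=(185,130,310,255)
t=look("top",[("red",.044,A),("yellow",.06,A)])
s=look("side",[("red",.044,B),("yellow",.06,B)])
f=lambda i,x0,y0:cv2.resize(i["color"][y0:y0+130,x0:x0+130,::-1],(400,400),interpolation=cv2.INTER_CUBIC)
cv2.imwrite("pics/ts7.png",np.hstack([f(t,170,120),f(s,180,125)]))
E
```

```text
time: 13.15
position: [0.5237, 0.1257, 0.0601]
tool_rot: [1.164, 2.918, 0.0]
ft_force: [-0.5, 0.3, -0.2]
grip_width: 0.584
grip_force: 0.2
time: 13.85
position: [0.5453, 0.1051, 0.0601]
tool_rot: [1.164, 2.918, -0.0]
ft_force: [-0.5, 0.1, 0.2]
grip_width: 0.585
grip_force: 0.0
t 13.85 p [0.5453 0.1051 0.0601] jig mm [ 1.3 79.9 60.1] head 46.5 grip 0.585 F [-0.5  0.1  0.2] tilt [ 0. -0. -1.]
top red [  5.8 -33.5] 42.4 46 22 139
top yellow [34.1 -6.2] 138.3 68 20 212
top yellow [-32.1  -1.9] 137.2 75 20 244
side red [108.3 282. ] 149.3 56 28 90
side red [13.8 33. ] 49.1 31 25 72
side red [-10.6 -33.8] 45.8 103 25 176
```

View pics/ts7.png

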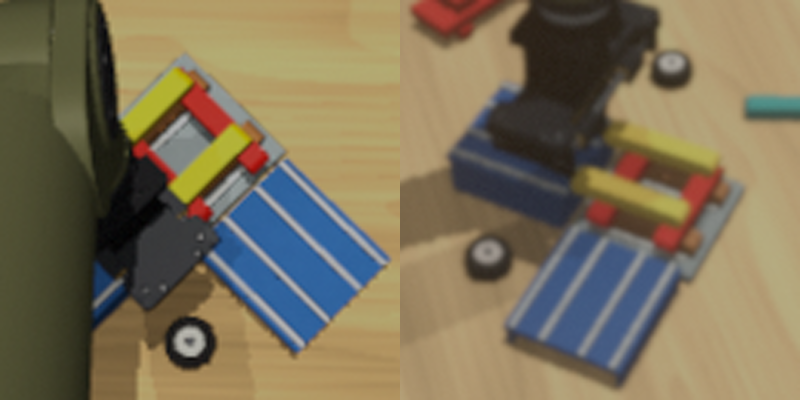

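Both yellow slats lie straight across the reds in the crops, with leading ends at (245,130) and (185,75) in the left one. They are about 13 mm short of centre, so I'll finish, back off and rise.

```bash

python3 -m inch '[{"slide":[-0.016,0,0],"angular":[0,0,0],"claw":0.17},{"slide":[-0.032,0,0],"angular":[0,0,0],"claw":0.17},{"slide":[-0.044,0,0],"angular":[0,0,0],"claw":0.17},{"slide":[-0.052,0,0],"angular":[0,0,0],"claw":0.17},{"slide":[-0.052,0,0],"angular":[0,0,0],"claw":0.17},{"slide":[-0.052,0,0],"angular":[0,0,0],"claw":0.17}]'
python3 -m inch '[{"slide":[0.04,0,0],"angular":[0,0,0],"claw":0.17},{"slide":[0.12,0,0],"angular":[0,0,0],"claw":0.17},{"slide":[0.24,0,0],"angular":[0,0,0],"claw":0.17},{"slide":[0.36,0,0],"angular":[0,0,0],"claw":0.17},{"slide":[0.48,0,-0.1],"angular":[0,0,0],"claw":0.17},{"slide":[0.56,0,-0.25],"angular":[0,0,0],"claw":0.17},{"slide":[0.6,0,-0.4],"angular":[0,0,0],"claw":0.17},{"slide":[0.6,0,-0.5],"angular":[0,0,0],"claw":0.17},{"slide":[0.6,0,-0.5],"angular":[0,0,0],"claw":0.17},{"slide":[0.6,0,-0.5],"angular":[0,0,0],"claw":0.17}]'
python3 - <<'E'
from look import *
where()
A=(150,100,305,245);B=(185,130,310,255)
t=look("top",[("red",.044,A),("yellow",.06,A),("brown",.028,A)])
s=look("side",[("red",.044,B),("yellow",.06,B)])
f=lambda i,x0,y0:cv2.resize(i["color"][y0:y0+130,x0:x0+130,::-1],(400,400),interpolation=cv2.INTER_CUBIC)
cv2.imwrite("pics/ts8.png",np.hstack([f(t,170,120),f(s,180,125)]))
E
```

```text
time: 14.55
position: [0.5546, 0.0963, 0.0601]
tool_rot: [1.164, 2.918, 0.0]
ft_force: [0.2, -0.3, -0.5]
grip_width: 0.58
grip_force: 0.0
time: 15.55
position: [0.4453, 0.2002, 0.1853]
tool_rot: [1.163, 2.918, 0.002]
ft_force: [-0.2, -0.5, -0.5]
grip_width: 0.583
grip_force: 0.0
t 15.55 p [0.4453 0.2002 0.1853] jig mm [  1.7 218.  185.3] head 46.6 grip 0.583 F [-0.2 -0.5 -0.5] tilt [ 0.001  0.001 -1.   ]
top red [  5.6 -33.5] 42.1 44 22 138
top red [ 4.4 32.5] 47.8 42 22 126
top yellow [33.8  1.3] 138.3 108 20 340
top yellow [-32.2   1.1] 137.1 108 22 354
top brown [26.7  8.9] 136.0 87 14 60
side red [108.8 280.2] 154.1 46 28 84
side red [13.7 32.6] 52.9 32 23 68
side red [ 15.1 -32.8] 50.4 33 25 78
```

View pics/ts8.png

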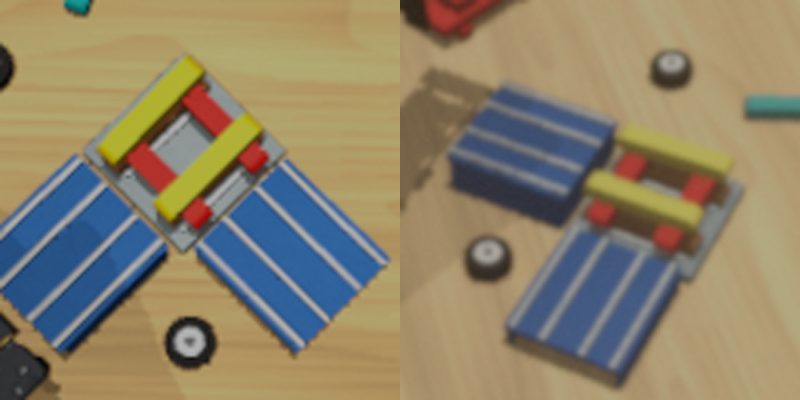

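The last crops show a clean three-layer tower. Both yellows measure about 1 mm off centre, the shelves are empty, and the robot is clear.

```bash
python3 -c "
from bench import ctrl
print(ctrl.close_job())"
```

```text
the job is handed in; nothing more can be done
None
```

The drying tower is built and handed in; the hand-in gave no verdict. By the last images, both red slats lie across the browns about 3 mm short of centre, both yellow slats lie across the reds within about 1 mm, and the fingers touch nothing.

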